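# Catch clamp collars from the click-plate dispenser

### The arm

A 7-joint arm with a two-finger parallel gripper is mounted at the origin on the work surface. World frame = base frame: x ahead of the robot, y to its left, z up, the work surface at z = 0. Lengths are in m, angles in rad, forces in N, time in s.
With the tool pointing down it reaches from about 0.35 to 0.9 m from the base axis. Payload 19.9 kg.
Tool frame: the origin (TCP) lies between the finger pads; the fingertips stand ctrl.nose_length ahead of it and the grasp point (between the pads) lies 11 mm behind it (ctrl.nose_length is the distance from the TCP to the fingertips, in m); y points along the fingers, x is the direction in which the jaws open and shut, and the axes are right-handed (so a half turn about y gives the same grasp; the last joint's range is limited). The gripper opens to 94 mm and grips with 3 to 60 N. Pads are 16 mm wide; open, the fingers measure 119 mm over their backs; the gripper's body (75 mm by 177 mm) begins 78 mm behind the grasp point.
Start: joints at [1.167, 0.417, -0.01, 1.614, 0.005, 1.111, -0.053], TCP at [0.221, -0.585, 0.213] pointing down, gripper open.
Joint ranges: [-2.81, 2.81], [-0.39, 2.02], [-1.27, 1.25], [0.06, 2.57], [-1.19, 4.33], [0.19, 2], [-2.82, 2.82]. Speed limits (rad/s): [1.89, 1.89, 2.39, 2.39, 3.01, 3.01, 3.01].

### API

Orientations are given as a unit quaternion [x, y, z, w].
In Python, from station import ctrl, optics gives the robot as it stands. The module is installed in compiled form; this text tells all that it offers.
- The arm moves only by the shell command python3 -m crank 'ROWS' [OPENING]. ROWS is JSON, a list of rows, each a list of 6 numbers: the shift along the tool's x, y, z in m, then the turn, a rotation vector about the tool's x, y, z in rad. In form: [[x, y, z, ax, ay, az], ...]. A call has exactly 5 rows; each row shifts and turns the commanded pose from where the row before left it, along the tool's axes as they then stand; what a row does not reach is not made up. A row lasts 1/8 s, in which the tool goes at most 62.5 mm and 10.7 degrees, less where a joint would pass 70% of its speed; a pose out of reach is approached as far as the arm can. A call with a gripper value outside its range is refused whole. OPENING is the opening, from 0 (shut) to 1 (fully open), set as the call begins (- or left out, the last holds). The fingers move at their own pace and stop on an object; the grip force is fixed at half the most. Time passes only in rows, so rows that do not move let the fingers close, or fill a call up. It gives the time, the measured TCP pose, the force and the opening at its end, in the units of the state.
- ctrl.sense(): the state, without advancing time (a new reading comes with each control period).
- optics.capture(name): name is "scene" or "side" or "wrist"; returns (picture, depth): 384x512x3 uint8, red, green, blue; 384x512 float32, m along the optical axis (not along the pixel's ray), 0 where there is no reading.
- optics.camera_model(name): a dict with "vfov" (degrees; the focal length in pixels is half the picture's height over the tangent of half this angle, whatever the lens; pixels are square), "cx", "cy" (the principal point, pixels), "extrinsics" (4x4, takes a point from camera to world coordinates); the wrist camera has in their place "T_tool_cam" (4x4, takes a point from camera to tool coordinates, whose origin is the TCP and whose axes are the tool frame's). Camera axes: x right, y down, z forward; pixel columns grow to the right and rows downward; lengths in m; the calibration is good to about 2 mm. The wrist camera is an equidistant fisheye: a pixel r from the principal point sees the ray r / f radians off the axis. A picture is of the moment at which its call begins: read the wrist's pose just before it. camera_model takes no time and is no camera call.
- ctrl.sign_off(): hands the job in, once; it reports no verdict.
The state is a dict: "clock": time; "joint_pos": joint angles; "joint_vel": joint speeds; "tau": joint torques, N m; "position": TCP position; "eef_rot": TCP orientation; "contact_force": force on the tool from outside, world axes, zero at the start; "moment": the same for the moment, N m; "finger_gap": finger opening in m.
Only numpy, scipy, OpenCV 4.12 (cv2) and the standard library are available. Lean on these libraries where they do the work, as an engineer would, in place of code of your own. Each camera call takes 0.05 s, during which the arm holds its last target. There are 200 camera calls.

### The job

Pick up the green catch pan by its black handle and, holding it level and off the bench with its open top under the chute's mouth, press its front wall against the dispenser's orange spring plate, firmly but without ramming it into its stop, past the first two clicks to the third, so that the gate opens and all three steel collars slide into the pan. Only the pan may touch the plate at the end; drop no collar on the bench and leave the other things where they are. Finish while still holding: the pan in the gripper with the three collars in it, keeping the plate at its third click against the spring.

Things in the scene. Friction and masses are not known exactly. Their poses are not given: they have to be found in the camera images.
- dispenser: Grey and aluminium gravity dispenser bolted to the bench (place and yaw vary). Origin on the bench right below the mouth (lip) of its tilted chute; x points from the mouth back under the rising chute, away from the open side in front of it; z up. The chute, 46 mm wide, rises at 25 degrees towards +x. Below the chute, the grey base and posts stand only at x over 70 mm.
- chute_lip (a point): Middle of the chute floor at its mouth, 155 mm above the bench (underside 150 mm); axes as dispenser. A red gate right at it blocks the collars; it is geared to the orange plate: at the second click it has left a gap of only 10 mm, at the third 22 mm. Freed collars slide off towards -x and land in the pan up to about 70 mm out.
- plate_face (a point): Centre of the front face of the orange push plate, 112 mm above the bench, under the chute lip; face 64 mm wide (y), 36 mm high (z 94 to 130 mm), facing -x of the dispenser. At rest 8 mm before the lip (dispenser x = -8 mm). Its orange pointer runs over a white scale at its left (dispenser y 70 to 94, z 138 to 144 mm) with black lines for rest, clicks 1 and 2, red for 3.
- plate (a joint): Travel of the orange plate in m: 0 at rest, growing as it is pressed along the dispenser +x. Clicks (detents) at 0.012, 0.024, 0.036, stop at 0.040. The return spring pushes 3 N at rest, 6.6 N at the third click; each click adds or takes about 2 N; a firm stop follows 4 mm past the third. Let go, it springs all the way back and the gate shuts.
- pan: Green open-topped plastic catch pan, outside 110 (x) x 96 (y) x 50 mm high, walls and floor 3 mm, about 0.14 kg. Origin at the centre of its underside, z up. Its front wall, which presses the plate, is at x = +55 mm; the handle sticks out to -x.
- pan_grip (a point): Where to grip the pan's handle: centre of a straight black bar along the pan's x, 18 mm wide (y), 24 mm high (z 22 to 46 mm above the pan's underside), from x = -54 to -134 mm; this point is at x = -95 mm, y = 0, z = 34 mm of the pan; axes as pan.
- collar0: Steel shaft clamp collar, a ring of 28 mm outside, 16 mm bore, 14 mm high, 45 g, lying lowest, against the gate, in the chute. Origin at the centre of its underside.
- collar1: Steel shaft clamp collar, a ring of 28 mm outside, 16 mm bore, 14 mm high, 45 g, queued behind it in the chute. Origin at the centre of its underside.
- collar2: Steel shaft clamp collar, a ring of 28 mm outside, 16 mm bore, 14 mm high, 45 g, queued behind it in the chute. Origin at the centre of its underside.
- putter_grip: Bystander: blue putter grip, 252 x 31 x 28 mm, lying flat; origin under its middle.
- ferrule: Bystander: small white ferrule, 16 mm across, 26 mm high, standing.
- club_head: Bystander: copper-toned hybrid club head, about 110 x 75 mm, its neck 80 mm high.
- tape_roll: Bystander: roll of grip tape lying flat, 90 mm across, 25 mm high.
- solvent_jar: Bystander: amber jar, 60 mm across, 100 mm high.
- funnel: Bystander: cast aluminium grip funnel bolted to the bench, 100 x 90 mm foot, 100 mm high.
There are look-alikes about, which are no part of the job. Of the things that look like the pan, the largest one is meant.

How it is judged:
By the outcome, as a careful person would: the job done as asked, in the order asked, and still so for the second after the job is handed in, while the arm keeps its last pose, push and grip.
It also fails if it takes over 38 s, if anything falls off the work surface, if the arm or the gripper's body presses on something with over 40 N, if the wrist force passes 120 N, or if a joint passes its speed limit or range.

## Working session

There is one attempt and no reset: what is moved stays moved. The work goes in short steps, Python scripts to look and compute and a shell command to move; the robot and the scene stay as the last step left them, time stands still between calls to the robot, and variables do not carry over. Pictures are saved under pics/ and viewed, about 8 in all and at most 12, crops included, and the job is handed in when it is done.

```bash
mkdir -p pics; cat > h.py <<'E'
import numpy as np, cv2
from station import ctrl, optics
from scipy.spatial.transform import Rotation as R
def cap(name):
    s=ctrl.sense(); im,d=optics.capture(name); m=optics.camera_model(name)
    np.savez('last_%s.npz'%name,im=im,d=d); return s,im,d,m
def pts(d,m):
    f=192/np.tan(np.radians(m['vfov']/2)); v,u=np.mgrid[:384,:512]
    P=np.stack([(u-m['cx'])/f*d,(v-m['cy'])/f*d,d],-1)
    T=np.array(m['extrinsics']); return P@T[:3,:3].T+T[:3,3]
E
python3 - <<'E'
from h import *
print(ctrl.sense(), ctrl.nose_length)
ims=[]
for n in('scene','side'):
    s,im,d,m=cap(n); P=pts(d,m); np.save('P_%s.npy'%n,P); print(n,m['vfov'],np.round(m['extrinsics'],3).tolist())
    cv2.imwrite('pics/%s.png'%n,cv2.resize(im[:,:,::-1],(800,600),interpolation=cv2.INTER_CUBIC))
E
```

```text
{'clock': 0.0, 'joint_pos': array([ 1.16745633,  0.41792188, -0.01031033,  1.61416248,  0.00469796,
        1.11067435, -0.05301534]), 'joint_vel': array([ 3.48098089e-05,  3.80106798e-04, -1.71885053e-03,  1.42107191e-03,
       -4.61994935e-04,  6.85058350e-04,  1.13574334e-03]), 'tau': array([-3.88068147e-04, -8.51242447e+01,  6.38354123e-01, -4.25998986e+01,
       -4.88207932e-02,  1.84880180e-02,  4.25853750e-05]), 'position': array([ 0.22111657, -0.58420232,  0.21286267]), 'eef_rot': array([-0.58160146,  0.40222036, -0.40152423,  0.58201101]), 'contact_force': array([-0.20314583,  0.65188058, -0.60219098]), 'moment': array([-0.03211406,  0.02469834, -0.0063526 ]), 'finger_gap': 0.09417001505082129} 0.008
scene 47.197030256312416 [[-0.771, 0.439, -0.461, 1.12], [0.637, 0.542, -0.549, 0.694], [0.008, -0.717, -0.697, 1.073], [0.0, 0.0, 0.0, 1.0]]
side 44.317677244199466 [[-0.881, -0.274, 0.387, -0.087], [-0.474, 0.513, -0.716, 1.023], [-0.003, -0.814, -0.581, 1.006], [0.0, 0.0, 0.0, 1.0]]
```

View pics/scene.png

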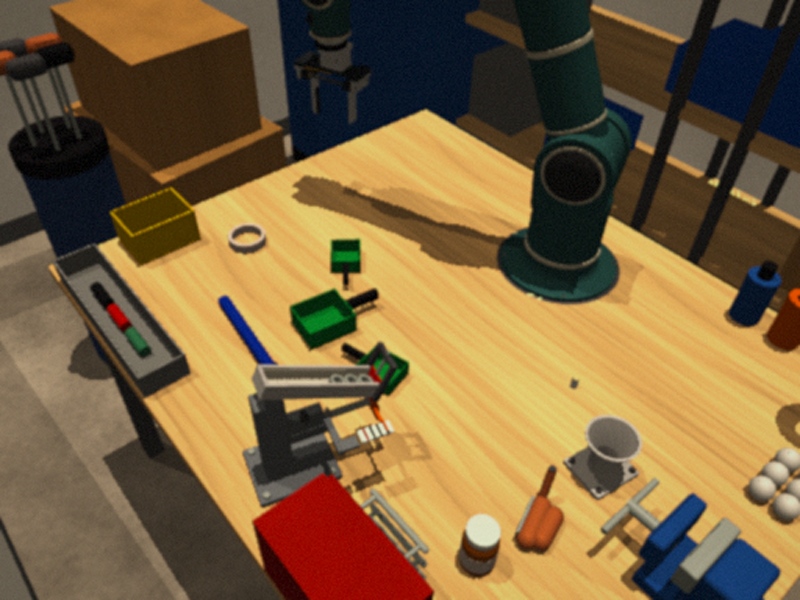

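View pics/side.png

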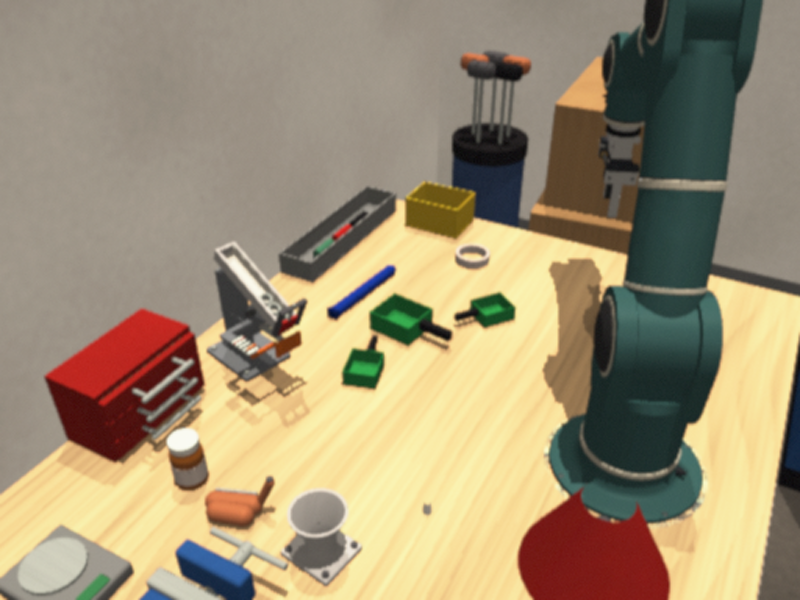

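Candidates for the pan in the scene picture (800x600): green pans at (323,318), (346,256) and (385,368). The one at (323,318), which is (402,318) in the side view, looks largest. I'll measure all three, plus the dispenser.

```bash
cat > meas.py <<'E'
from h import *
for n in('scene','side'):
    z=np.load('last_%s.npz'%n); im,d=z['im'],z['d']; P=np.load('P_%s.npy'%n)
    hsv=cv2.cvtColor(im,cv2.COLOR_RGB2HSV)
    g=((hsv[...,0]>45)&(hsv[...,0]<75)&(hsv[...,1]>150)&(hsv[...,2]>35)&(d>0)).astype(np.uint8)
    k,lab,st,c=cv2.connectedComponentsWithStats(g)
    for i in range(1,k):
        if st[i,4]<120: continue
        Q=P[lab==i]; zt=np.percentile(Q[:,2],97)
        r=cv2.minAreaRect((Q[:,:2]*1000).astype(np.float32)); T=Q[Q[:,2]>zt-.012]
        rt=cv2.minAreaRect((T[:,:2]*1000).astype(np.float32))
        print(n,'green px',c[i].round()*1.5625,st[i,4],'ztop',zt.round(3),'all',np.round(r[0]),np.round(r[1]),round(r[2],1),'rim',np.round(rt[0]),np.round(rt[1]),round(rt[2],1))
    o=(hsv[...,0]>5)&(hsv[...,0]<16)&(hsv[...,1]>190)&(d>0)&(P[...,2]>.05)
    k,lab,st,c=cv2.connectedComponentsWithStats(o.astype(np.uint8))
    for i in range(1,k):
        if st[i,4]>15:
            Q=P[lab==i]; print(n,'orange',(c[i]*1.5625).round(),st[i,4],np.percentile(Q,5,axis=0).round(3),np.percentile(Q,95,axis=0).round(3))
z=np.load('last_side.npz')['im'][140:270,110:300,::-1]; a=cv2.resize(z,(798,546),interpolation=cv2.INTER_CUBIC)
cv2.imwrite('pics/crop1.png',a)
E
python3 meas.py
```

```text
scene green px [345.3125 254.6875] 289 ztop 0.034 all [ 398. -320.] [92. 64.] 52.3 rim [ 397. -319.] [91. 61.] 52.3
scene green px [323.4375 317.1875] 933 ztop 0.048 all [ 557. -179.] [106. 125.] 82.4 rim [ 561. -177.] [101. 118.] 82.7
scene green px [396.875  373.4375] 129 ztop 0.188 all [582.  76.] [194.  32.] 40.8 rim [647. 146.] [ 2. 10.] 63.9
scene orange [43. 41.] 154 [ 0.657 -1.186  0.309] [ 0.736 -1.157  0.334]
scene orange [ 4. 59.] 68 [ 0.788 -1.147  0.299] [ 0.825 -1.121  0.333]
scene orange [790. 312.] 311 [-0.175  0.441  0.053] [-0.142  0.486  0.118]
scene orange [376. 410.] 56 [0.668 0.12  0.107] [0.685 0.164 0.131]
scene orange [548. 479.] 41 [0.508 0.394 0.052] [0.519 0.403 0.077]
scene orange [478. 551.] 131 [0.675 0.39  0.06 ] [0.707 0.431 0.076]
side green px [492.1875 309.375 ] 318 ztop 0.037 all [ 394. -317.] [88. 86.] 52.3 rim [ 392. -312.] [83. 76.] 53.0
side green px [400.   318.75] 677 ztop 0.05 all [ 559. -178.] [107. 114.] 83.6 rim [ 557. -174.] [ 99. 110.] 83.6
side green px [362.5    367.1875] 411 ztop 0.037 all [549.   7.] [71. 93.] 15.3 rim [544.   9.] [63. 88.] 16.6
side orange [284. 344.] 123 [0.65  0.089 0.102] [0.678 0.169 0.128]
side orange [188. 459.] 87 [0.645 0.397 0.062] [0.675 0.43  0.076]
```

View pics/crop1.png

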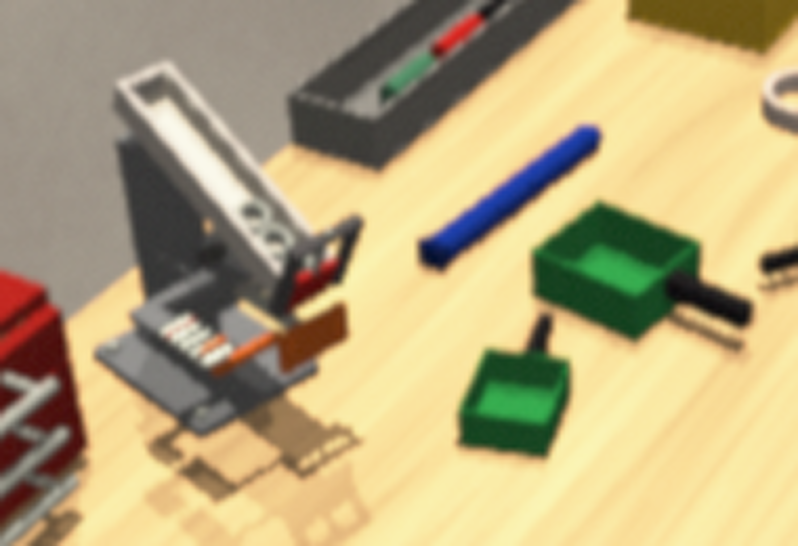

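The crop confirms it: the largest pan, at scene (323,318), has its handle towards the robot. The measured 101x118 mm, 50 mm high, matches it, and the others are about 63x88x37 mm. Next is the dispenser frame and the handle.

```bash
cat > m2.py <<'E'
from h import *
A=[]
for n in('scene','side'):
    z=np.load('last_%s.npz'%n); im,d=z['im'],z['d']; P=np.load('P_%s.npy'%n); hsv=cv2.cvtColor(im,cv2.COLOR_RGB2HSV)
    # plate orange
    o=(hsv[...,0]>5)&(hsv[...,0]<16)&(hsv[...,1]>170)&(d>0)&(P[...,2]>.08)&(P[...,2]<.14)&(abs(P[...,0]-.67)<.06)&(abs(P[...,1]-.12)<.08)
    Q=P[o]
    for zz in [Q[Q[:,2]<.15]]:
        r=cv2.fitLine(zz[:,:2].astype(np.float32),cv2.DIST_HUBER,0,.003,.003).ravel(); print(n,'plate',len(zz),zz.mean(0).round(4),'line ang',np.degrees(np.arctan2(r[1],r[0])).round(1),zz.min(0).round(3),zz.max(0).round(3))
    # chute
    reg=(d>0)&(P[...,2]>.15)&(P[...,2]<.3)&(abs(P[...,0]-.73)<.13)&(abs(P[...,1]-.08)<.14)
    C=P[reg]; C=C[(hsv[reg][:,1]<90)]
    c=C.mean(0); 
    # RANSAC plane
    rng=np.random.default_rng(0); best=(0,)
    for _ in range(800):
        a=C[rng.choice(len(C),3,False)]; nn=np.cross(a[1]-a[0],a[2]-a[0]); nn/=np.linalg.norm(nn)+1e-12; nn*=np.sign(nn[2])
        if nn[2]<.8: continue
        i=abs((C-a[0])@nn)<.003
        if i.sum()>best[0]: best=(i.sum(),i)
    I=C[best[1]]; u,s,vt=np.linalg.svd(I-I.mean(0)); nn=vt[2]*np.sign(vt[2][2]); 
    r=cv2.minAreaRect((C[:,:2]*1000).astype(np.float32)); ri=cv2.minAreaRect((I[:,:2]*1000).astype(np.float32))
    ax=vt[0]*np.sign(vt[0][2])
    print(n,'chute',len(C),best[0],'tilt',np.degrees(np.arccos(nn[2])).round(1),'yaw(normal)',np.degrees(np.arctan2(-nn[1],-nn[0])).round(1),'long axis yaw',np.degrees(np.arctan2(ax[1],ax[0])).round(1),'rect',np.round(r,1) if 0 else (np.round(r[0]),np.round(r[1]),round(r[2],1)),np.round(ri[0]),np.round(ri[1]),round(ri[2],1))
    lo=(I.mean(0)+ax*np.percentile((I-I.mean(0))@ax,2)); print('  low end of plane',lo.round(4),' zmax',C[:,2].max().round(3))
    # white scale
    w=(d>0)&(P[...,2]>.12)&(P[...,2]<.155)&(hsv[...,1]<110)&(hsv[...,2]>150)&(abs(P[...,0]-.73)<.1)&(abs(P[...,1]-.15)<.08)
    if w.sum(): print('  scale',w.sum(),P[w].mean(0).round(4))
    # handle
    b=(hsv[...,2]<55)&(d>0)&(P[...,2]>.012)&(P[...,2]<.06)&(abs(P[...,0]-.46)<.07)&(abs(P[...,1]+.165)<.05)&~((hsv[...,0]>45)&(hsv[...,0]<75)&(hsv[...,1]>150))
    H=P[b]; 
    if len(H)>10:
        r=cv2.fitLine(H[:,:2].astype(np.float32),cv2.DIST_HUBER,0,.003,.003).ravel(); print('  handle',len(H),H.mean(0).round(4),np.degrees(np.arctan2(r[1],r[0])).round(1),H.min(0).round(3),H.max(0).round(3))
s=ctrl.sense(); print(R.from_quat(s['eef_rot']).as_matrix().round(3).tolist()); m=optics.camera_model('wrist'); print({k:np.round(v,3).tolist() for k,v in m.items()})
E
python3 m2.py
```

```text
scene plate 61 [0.6754 0.1398 0.1224] line ang 70.9 [0.667 0.112 0.097] [0.686 0.164 0.132]
scene chute 2103 413 tilt 36.4 yaw(normal) -62.5 long axis yaw -14.3 rect (array([744.,  90.]), array([ 64., 238.]), 75.4) [748.  84.] [ 58. 194.] 72.4
  low end of plane [0.6609 0.1066 0.1654]  zmax 0.266
  scale 148 [0.7134 0.1809 0.14  ]
  handle 101 [ 0.469  -0.1589  0.0376] -8.8 [ 0.434 -0.173  0.024] [ 0.503 -0.151  0.049]
side plate 144 [0.6609 0.1237 0.1164] line ang 71.0 [0.647 0.083 0.098] [0.686 0.192 0.132]
side chute 1380 246 tilt 27.5 yaw(normal) 31.6 long axis yaw -18.7 rect (array([741.,  91.]), array([ 63., 244.]), 75.5) [744.  94.] [ 58. 204.] 76.7
  low end of plane [0.6627 0.1165 0.1761]  zmax 0.265
  scale 136 [0.7186 0.1783 0.1396]
  handle 109 [ 0.4693 -0.1588  0.038 ] -8.5 [ 0.427 -0.174  0.012] [ 0.506 -0.149  0.052]
[[0.354, -0.0, 0.935], [-0.935, 0.001, 0.354], [-0.001, -1.0, -0.0]]
{'vfov': 65.706, 'cx': 249.716, 'cy': 193.364, 'T_tool_cam': [[1.0, -0.001, 0.0, -0.0], [-0.001, -0.26, 0.966, -0.171], [-0.001, -0.966, -0.26, 0.075], [0.0, 0.0, 0.0, 1.0]]}
```

```bash
python3 -m crank '[[0,0,0,0,0.167,0],[0,0,0,0,0.167,0],[0,0,0,0,0.167,0],[-0.045,0.008,0.019,0,0,0],[-0.045,0.008,0.019,0,0,0]]' 1 && python3 -m crank '[[-0.045,0.008,0.019,0,0,0],[-0.045,0.008,0.019,0,0,0],[-0.045,0.008,0.019,0,0,0],[-0.045,0.008,0.019,0,0,0],[-0.045,0.008,0.019,0,0,0]]' && python3 -m crank '[[-0.045,0.008,0.019,0,0,0],[-0.045,0.008,0.019,0,0,0],[-0.045,0.008,0.019,0,0,0],[0,0,0,0,0,0],[0,0,0,0,0,0]]'
python3 - <<'E'
from h import *
s,im,d,m=cap('wrist'); print(s['position'],R.from_quat(s['eef_rot']).as_matrix().round(3).tolist())
f=192/np.tan(np.radians(m['vfov']/2)); v,u=np.mgrid[:384,:512]; x=u-m['cx'];y=v-m['cy'];r=np.hypot(x,y)+1e-9;t=r/f
P=np.stack([x/r*np.tan(t)*d,y/r*np.tan(t)*d,d],-1); T=m['T_tool_cam']; P=P@T[:3,:3].T+T[:3,3]; P=P@R.from_quat(s['eef_rot']).as_matrix().T+s['position']; np.save('P_wrist.npy',P)
hsv=cv2.cvtColor(im,cv2.COLOR_RGB2HSV)
b=(hsv[...,2]<70)&(d>0)&(P[...,2]>.035)&(P[...,2]<.06)&(abs(P[...,0]-.46)<.08)&(abs(P[...,1]+.165)<.06)&~((hsv[...,0]>45)&(hsv[...,0]<75)&(hsv[...,1]>120))
H=P[b]; rr=cv2.fitLine(H[:,:2].astype(np.float32),cv2.DIST_HUBER,0,.003,.003).ravel();q=cv2.minAreaRect((H[:,:2]*1000).astype(np.float32));print(len(H),H.mean(0),np.degrees(np.arctan2(rr[1],rr[0])),q)
g=(hsv[...,0]>45)&(hsv[...,0]<75)&(hsv[...,1]>130)&(d>0)&(P[...,2]>.04)&(P[...,2]<.06)
k,l,st,c=cv2.connectedComponentsWithStats(g.astype(np.uint8));
for i in range(1,k):
  if st[i,4]>100: print(st[i],cv2.minAreaRect((P[l==i][:,:2]*1000).astype(np.float32)))
cv2.imwrite('pics/w1.png',cv2.resize(im[:,:,::-1],(800,600)))
E
```

```text
clock: 0.72
position: [0.2717, -0.4994, 0.1967]
eef_rot: [-0.464, 0.534, -0.533, 0.464]
contact_force: [1.0, -1.0, 0.3]
finger_gap: 0.094
clock: 1.35
position: [0.3971, -0.2895, 0.1571]
eef_rot: [-0.464, 0.534, -0.534, 0.464]
contact_force: [0.8, -0.5, 0.4]
finger_gap: 0.0939
clock: 1.98
position: [0.4714, -0.1656, 0.1333]
eef_rot: [-0.464, 0.534, -0.533, 0.464]
contact_force: [-0.6, -0.4, -0.1]
finger_gap: 0.0939
[ 0.47143431 -0.16562     0.13326119] [[-0.139, -0.001, 0.99], [-0.99, -0.0, -0.139], [0.0, -1.0, -0.001]]
1531 [ 0.46811067 -0.16532833  0.04586565] -6.841654 ((483.9793395996094, -159.93524169921875), (112.21559143066406, 47.401248931884766), 16.773025512695312)
[ 195   38  111  126 2106] ((558.482177734375, -178.38681030273438), (95.05078887939453, 110.44973754882812), 81.96385955810547)
```

View pics/w1.png

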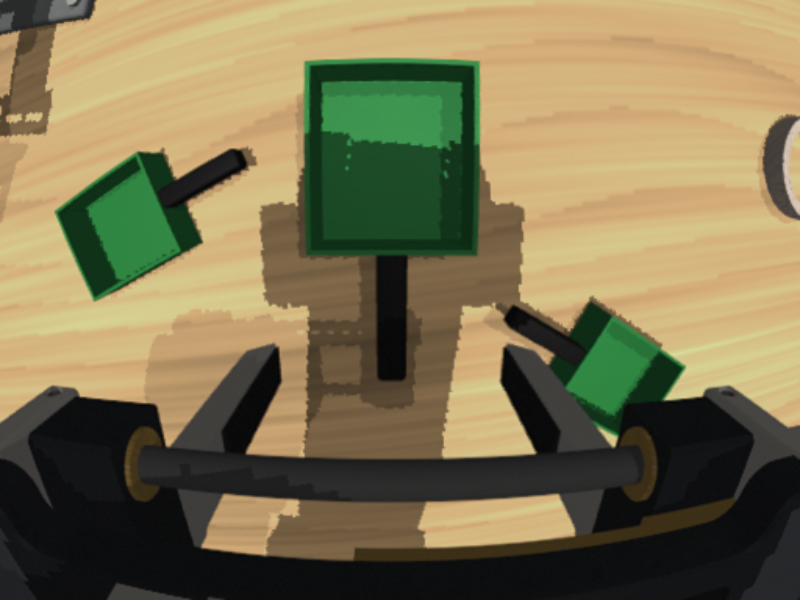

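The picture shows the big pan ahead, rim 95x110 mm, yaw -8°, centre (0.5585,-0.178). Its handle runs down to px (390,380), between the fingers. The decoy's handle tip at px (510,320) is near the right finger, so I'll narrow the opening before going down.

```bash
python3 -m crank '[[0.000,0.01,0.003,0,0,0],[0,0.025,0,0,0,0],[0,0.03,0,0,0,0],[0,0.03,0,0,0,0],[0,0.014,0,0,0,0]]' 0.55 && python3 -m crank '[[0,0,0,0,0,0],[0,0,0,0,0,0],[0,0,0,0,0,0],[0,0,0,0,0,0],[0,0,0,0,0,0]]' 0
python3 - <<'E'
import numpy as np
from h import *
# refine dispenser from stored clouds in yaw candidates
for n in('scene','side'):
    z=np.load('last_%s.npz'%n); im,d=z['im'],z['d']; P=np.load('P_%s.npy'%n); hsv=cv2.cvtColor(im,cv2.COLOR_RGB2HSV)
    w=np.radians(-14.6); X=np.array([np.cos(w),np.sin(w)]);Y=np.array([-X[1],X[0]])
    U=P[...,:2]@X;V=P[...,:2]@Y; near=(d>0)&(abs(V-.28)<.12)&(U>.55)&(U<.9)
    o=near&(hsv[...,0]>3)&(hsv[...,0]<18)&(hsv[...,1]>150)&(P[...,2]>.085)&(P[...,2]<.135)
    vs=V[o]; print(n,'orange V pct',np.percentile(vs,[0,5,50,95,100]).round(4))
    for a in np.arange(.235,.345,.01):
        i=o&(V>=a)&(V<a+.01)
        if i.sum()>2: print('  v',round(a+.005,3),i.sum(),'u med',np.median(U[i]).round(4),'z',P[i][:,2].min().round(3),P[i][:,2].max().round(3))
    c=near&(P[...,2]>.15)&(hsv[...,1]<90)
    for a in np.arange(.66,.86,.04):
        i=c&(U>=a-.0)&(U<a+.04)
        if i.sum()>5: print('  chute u',round(a,2),'V',np.percentile(V[i],[1,99]).round(4),'z',np.percentile(P[i][:,2],[2,98]).round(3))
    print('  red gate',[x.round(3) for x in [P[near&((hsv[...,0]<3)|(hsv[...,0]>175))&(hsv[...,1]>150)&(P[...,2]>.14)]]][0][:, :].mean(0))
E
```

```text
clock: 2.65
position: [0.4738, -0.166, 0.0227]
eef_rot: [-0.464, 0.534, -0.533, 0.463]
contact_force: [-0.5, 0.1, 1.2]
finger_gap: 0.0521
clock: 3.28
position: [0.4751, -0.1658, 0.025]
eef_rot: [0.464, -0.533, 0.534, -0.464]
contact_force: [-1.6, 0.4, 8.2]
finger_gap: 0.0179
scene orange V pct [0.2759 0.2819 0.3025 0.3281 0.3316]
  v 0.28 8 u med 0.6174 z 0.096 0.12
  v 0.29 11 u med 0.6179 z 0.097 0.13
  v 0.3 21 u med 0.6171 z 0.094 0.131
  v 0.31 11 u med 0.6196 z 0.118 0.13
  v 0.32 8 u med 0.6197 z 0.123 0.13
  v 0.33 8 u med 0.6212 z 0.123 0.132
  chute u 0.66 V [0.2507 0.2967] z [0.18  0.217]
  chute u 0.7 V [0.2498 0.2957] z [0.195 0.237]
  chute u 0.74 V [0.2472 0.295 ] z [0.159 0.256]
  chute u 0.78 V [0.2483 0.2941] z [0.154 0.264]
  red gate [0.65548276 0.11024138 0.17293103]
side orange V pct [0.2449 0.2499 0.2854 0.339  0.3576]
  v 0.25 22 u med 0.6071 z 0.096 0.127
  v 0.26 20 u med 0.6068 z 0.1 0.128
  v 0.27 19 u med 0.6077 z 0.098 0.127
  v 0.28 21 u med 0.6072 z 0.097 0.127
  v 0.29 27 u med 0.6066 z 0.1 0.13
  v 0.3 25 u med 0.6086 z 0.1 0.13
  v 0.31 7 u med 0.6153 z 0.123 0.129
  v 0.32 8 u med 0.6141 z 0.123 0.132
  v 0.33 6 u med 0.6161 z 0.119 0.13
  v 0.34 7 u med 0.6125 z 0.123 0.131
  chute u 0.66 V [0.2465 0.2958] z [0.18  0.219]
  chute u 0.7 V [0.2465 0.2948] z [0.194 0.24 ]
  chute u 0.74 V [0.2466 0.2935] z [0.152 0.257]
  chute u 0.78 V [0.2476 0.2934] z [0.155 0.265]
  red gate [0.65202174 0.11206522 0.16634783]
```

```bash
python3 -m crank '[[0,-0.010,0,0,0,0],[0,-0.02,0,0,0,0],[0,-0.022,0,0,0,0],[0,-0.022,0,0,0,0],[0,-0.013,0,0,0,0]]' && python3 -m crank '[[0,0,0,0,0.061,0],[0,0,0,0,0.061,0],[0,0,0,0,0,0],[0,0,0,0,0,0],[0,0,0,0,0,0]]'
cat > pan.py <<'E'
from h import *
import sys
s,im,d,m=cap('wrist'); M=R.from_quat(s['eef_rot']).as_matrix(); print(s['position'].round(4),'yaw',np.degrees(np.arctan2(M[1,2],M[0,2])).round(2),'F',s['contact_force'].round(1))
f=192/np.tan(np.radians(m['vfov']/2)); v,u=np.mgrid[:384,:512]; x=u-m['cx'];y=v-m['cy'];r=np.hypot(x,y)+1e-9;t=r/f
P=np.stack([x/r*np.tan(t)*d,y/r*np.tan(t)*d,d],-1); T=m['T_tool_cam']; P=P@T[:3,:3].T+T[:3,3]; W=P@M.T+s['position']
hsv=cv2.cvtColor(im,cv2.COLOR_RGB2HSV)
g=(hsv[...,0]>45)&(hsv[...,0]<75)&(hsv[...,1]>130)&(d>0)
k,l,st,c=cv2.connectedComponentsWithStats(g.astype(np.uint8)); i=1+np.argmax(st[1:,4]); Q=P[l==i]; Q=Q  # tool coords; y down
# rim: lowest tool-y per z bin
top=Q[Q[:,1]<np.percentile(Q[:,1],3)+.012]
for a in (.03,.06,.09,.12):
    q=Q[(Q[:,2]>a)&(Q[:,2]<a+.02)]
    if len(q): print('  toolz',a,'rim y(down)',np.percentile(q[:,1],2).round(4))
print('rim rect in tool x,z',cv2.minAreaRect((top[:,[0,2]]*1000).astype(np.float32)))
fl=Q[(Q[:,1]>np.percentile(Q[:,1],70)-.004)&(abs(Q[:,0])<.035)]
A=np.c_[fl[:,[0,2]],np.ones(len(fl))]; co=np.linalg.lstsq(A,fl[:,1],rcond=None)[0]; print('floor slope deg x,z',np.degrees(co[:2]).round(1))
cv2.imwrite('pics/%s.png'%sys.argv[1],cv2.resize(im[:,:,::-1],(800,600)))
E
python3 pan.py w2
```

```text
clock: 3.9
position: [0.475, -0.1657, 0.1129]
eef_rot: [0.464, -0.533, 0.534, -0.464]
contact_force: [-0.5, -0.6, -1.6]
finger_gap: 0.0177
clock: 4.53
position: [0.4747, -0.1656, 0.1114]
eef_rot: [-0.431, 0.561, -0.561, 0.431]
contact_force: [-0.6, -0.1, -1.1]
finger_gap: 0.0178
[ 0.4747 -0.1656  0.1114] yaw -14.92 F [-0.6 -0.1 -1.1]
  toolz 0.03 rim y(down) -0.0255
  toolz 0.06 rim y(down) -0.025
  toolz 0.09 rim y(down) -0.0251
  toolz 0.12 rim y(down) -0.0247
rim rect in tool x,z ((0.4306373596191406, 83.49028015136719), (110.43953704833984, 95.75706481933594), 89.72247314453125)
floor slope deg x,z [-0.   0.1]
```

View pics/w2.png

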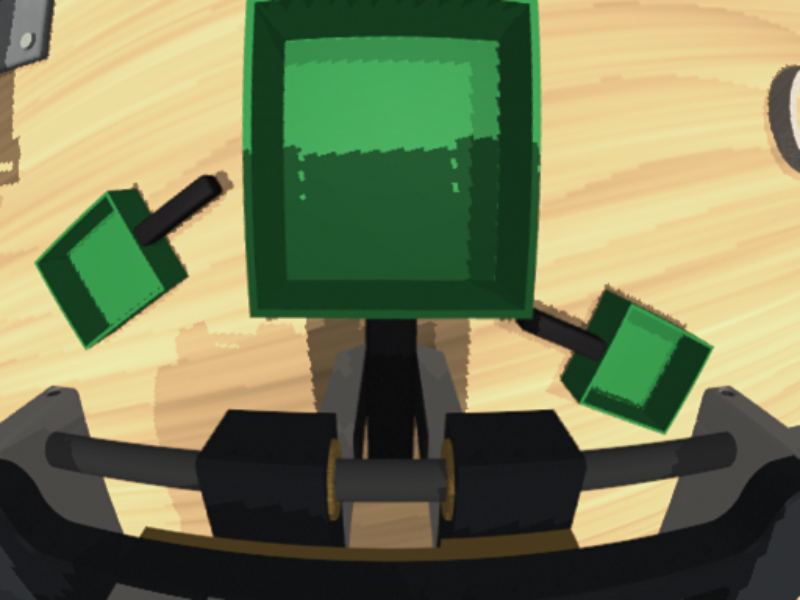

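The pan is held level with its rim 25 mm above the TCP and its front wall 139 mm ahead. Next I'll carry it to a stand-off in front of the plate.

```bash
python3 -m crank '[[-0.018,0,-0.007,0,0,0],[-0.036,0,-0.007,0,0,0],[-0.036,0,-0.007,0,0,0],[-0.036,0,-0.007,0,0,0],[-0.036,0,-0.007,0,0,0]]' && python3 -m crank '[[-0.036,0,-0.007,0,0,0],[-0.036,0,-0.007,0,0,0],[-0.036,0,-0.007,0,0,0],[-0.030,0,-0.007,0,0,0],[-0.014,-0.001,-0.007,0,0,0]]' && python3 -m crank '[[0,0,0,0,0,0],[0,0,0,0,0,0],[0,0,0,0,0,0],[0,0,0,0,0,0],[0,0,0,0,0,0]]'
cat > chk.py <<'E'
import sys
exec(open('pan.py').read())
s,im,d,m=cap('side'); cv2.imwrite('pics/'+sys.argv[2]+'.png',cv2.resize(im[170:280,120:270,::-1],(798,585),interpolation=cv2.INTER_CUBIC))
P2=pts(d,m); h2=cv2.cvtColor(im,cv2.COLOR_RGB2HSV); Z=s['position']; F=np.array([.6561,.1107]);X=np.array([.966,-.2575]);Y=np.array([.2575,.966])
for nm,PP,hh,dd in(('side',P2,h2,d),('wrist',W,hsv,np.ones(d.shape))):
    o=(hh[...,0]>3)&(hh[...,0]<18)&(hh[...,1]>150)&(PP[...,2]>.09)&(PP[...,2]<.15)&(dd>0)
    o&=np.linalg.norm(PP[...,:2]-F,axis=-1)<.1
    q=PP[o]
    if len(q): print(nm,'orange',len(q),'u-face pct',np.percentile((q[:,:2]-F)@X,[5,25,50,95]).round(4),'v',np.percentile((q[:,:2]-F)@Y,[2,98]).round(4))
M=R.from_quat(Z*0 if 0 else s['eef_rot']).as_matrix(); fr=s['position']+M[:,2]*.1387
print('pan front rel face u,v',(fr[:2]-F)@X,(fr[:2]-F)@Y,'underside z',s['position'][2]-.025)
E
python3 chk.py w3 s3
```

```text
clock: 5.2
position: [0.4828, 0.001, 0.1115]
eef_rot: [-0.431, 0.561, -0.561, 0.431]
contact_force: [1.2, 0.3, -1.5]
finger_gap: 0.018
clock: 5.82
position: [0.488, 0.1572, 0.1124]
eef_rot: [-0.431, 0.561, -0.56, 0.431]
contact_force: [0.1, 0.1, -1.2]
finger_gap: 0.0177
clock: 6.45
position: [0.4883, 0.1555, 0.1125]
eef_rot: [-0.431, 0.561, -0.561, 0.431]
contact_force: [0.2, 0.4, -1.6]
finger_gap: 0.0177
[0.4883 0.1555 0.1125] yaw -14.99 F [ 0.2  0.4 -1.6]
  toolz 0.03 rim y(down) -0.0255
  toolz 0.06 rim y(down) -0.025
  toolz 0.09 rim y(down) -0.0249
  toolz 0.12 rim y(down) -0.0246
rim rect in tool x,z ((0.7848129272460938, 83.3817138671875), (96.62849426269531, 110.64198303222656), 0.17185184359550476)
floor slope deg x,z [-0.   0.1]
side orange 136 u-face pct [-0.0025 -0.0003  0.002   0.0099] v [-0.0249  0.0774]
pan front rel face u,v -0.03499809700805538 4.583432054943446e-05 underside z 0.08747221610188266
```

View pics/s3.png

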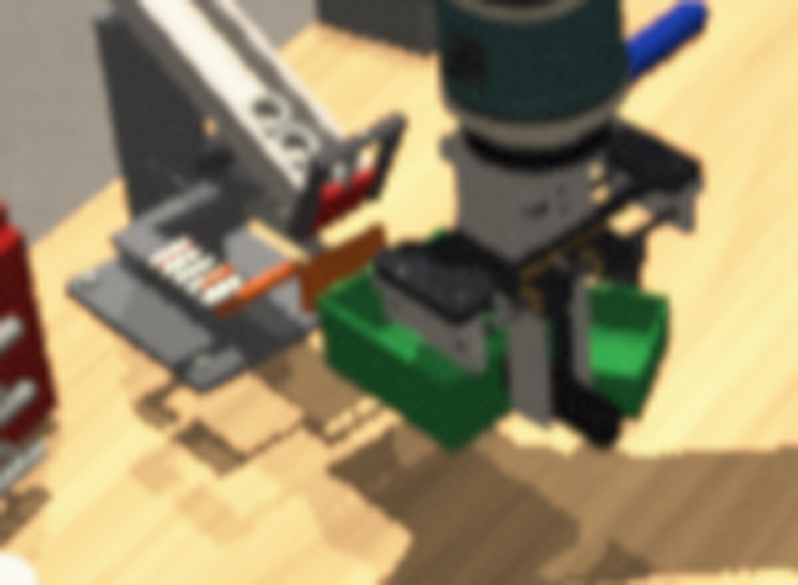

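View pics/w3.png

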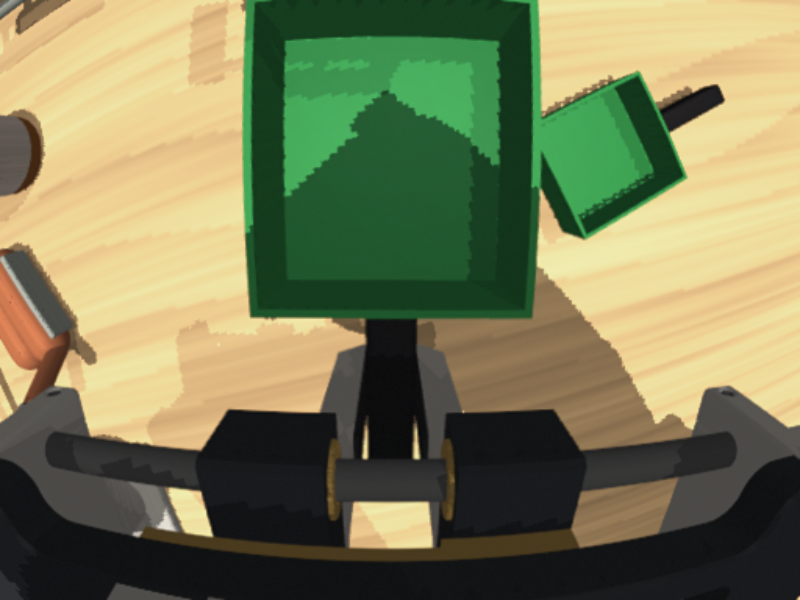

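Everything is clear: the pan is under the chute lip's height and centred on the plate (v≈0). Approaching until contact.

```bash
python3 -m crank '[[0,0,0.008,0,0,0],[0,0,0.008,0,0,0],[0,0,0.008,0,0,0],[0,0,0.004,0,0,0],[0,0,0,0,0,0]]' && python3 -m crank '[[0,0,0.002,0,0,0],[0,0,0.002,0,0,0],[0,0,0.002,0,0,0],[0,0,0.002,0,0,0],[0,0,0.002,0,0,0]]'&& python3 -m crank '[[0,0,0.002,0,0,0],[0,0,0.002,0,0,0],[0,0,0.0,0,0,0],[0,0,0,0,0,0],[0,0,0,0,0,0]]'
```

```text
clock: 7.18
position: [0.5155, 0.1485, 0.1123]
eef_rot: [-0.431, 0.561, -0.561, 0.431]
contact_force: [-0.4, -0.2, -0.6]
finger_gap: 0.0181
clock: 7.8
position: [0.5244, 0.1463, 0.1123]
eef_rot: [-0.431, 0.561, -0.56, 0.43]
contact_force: [-3.9, 1.8, 0.1]
finger_gap: 0.0178
clock: 8.43
position: [0.5289, 0.1449, 0.1125]
eef_rot: [0.431, -0.561, 0.561, -0.431]
contact_force: [-2.1, 0.3, 0.3]
finger_gap: 0.0178
```

Contact found (about 3 N). Pressing on in steps.

```bash
python3 -m crank '[[0,0,0.002,0,0,0],[0,0,0.002,0,0,0],[0,0,0.002,0,0,0],[0,0,0.002,0,0,0],[0,0,0.001,0,0,0]]' && python3 -m crank '[[0,0,0.002,0,0,0],[0,0,0.002,0,0,0],[0,0,0.002,0,0,0],[0,0,0.001,0,0,0],[0,0,0,0,0,0]]'&& python3 -m crank '[[0,0,0.002,0,0,0],[0,0,0.002,0,0,0],[0,0,0.002,0,0,0],[0,0,0.0,0,0,0],[0,0,0,0,0,0]]'
python3 chk.py w4 s4
```

```text
clock: 9.05
position: [0.5373, 0.1428, 0.1123]
eef_rot: [-0.431, 0.561, -0.561, 0.43]
contact_force: [-5.0, 3.3, 0.5]
finger_gap: 0.0173
clock: 9.68
position: [0.5438, 0.141, 0.1123]
eef_rot: [-0.431, 0.561, -0.561, 0.43]
contact_force: [-7.1, 2.7, 0.9]
finger_gap: 0.0176
clock: 10.3
position: [0.5494, 0.1392, 0.112]
eef_rot: [-0.431, 0.561, -0.561, 0.43]
contact_force: [-5.7, 2.5, -3.9]
finger_gap: 0.0181
[0.5494 0.1392 0.112 ] yaw -14.96 F [-5.7  2.5 -3.9]
  toolz 0.03 rim y(down) -0.0249
  toolz 0.06 rim y(down) -0.0242
rim rect in tool x,z ((28.273588180541992, 55.63262939453125), (51.68973922729492, 40.56828689575195), 88.70096588134766)
floor slope deg x,z [0. 0.]
side orange 19 u-face pct [0.0344 0.0365 0.0389 0.0427] v [0.0329 0.076 ]
wrist orange 11 u-face pct [0.0365 0.0365 0.0367 0.0375] v [0.0702 0.0751]
pan front rel face u,v 0.028271502890421046 -4.7491753669704285e-05 underside z 0.08695381402899177
```

View pics/s4.png

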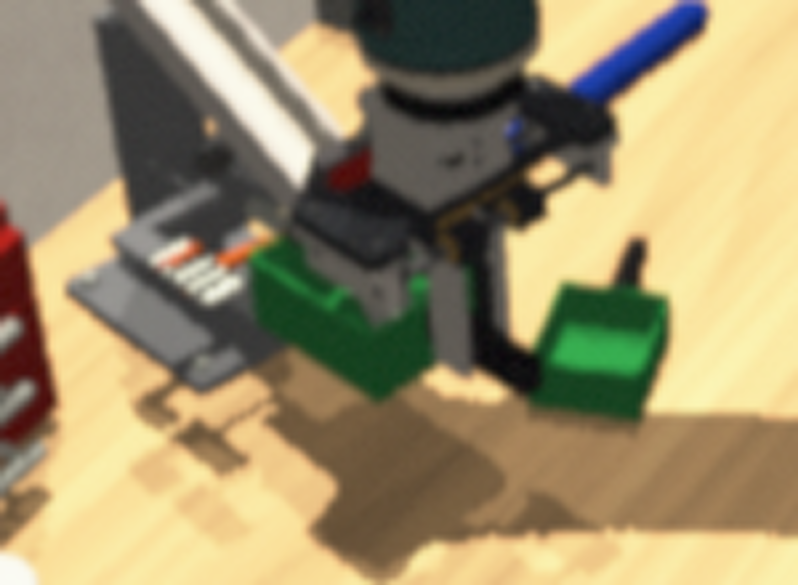

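The pointer has run to the far end of the scale at px (180,255), and the chute looks empty. The wrist view will show the inside of the pan.

View pics/w4.png

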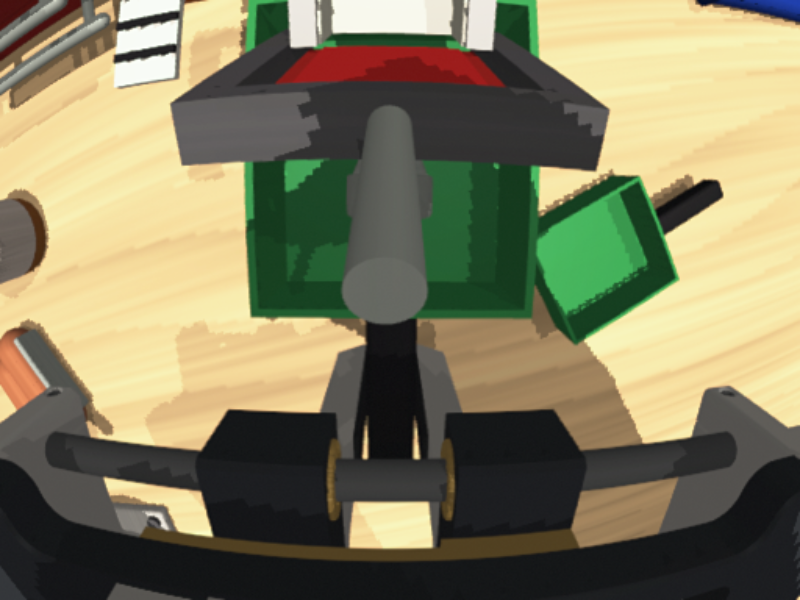

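```bash
python3 - <<'E'
from h import *
s,im,d,m=cap('scene'); a=cv2.resize(im[200:300,150:270,::-1],(720,600),interpolation=cv2.INTER_CUBIC); cv2.imwrite('pics/c5.png',a)
print(s['contact_force'],s['position'])
E
```

```text
[-6.21915699  1.81453768 -3.40505824] [0.54943018 0.13922222 0.11195013]
```

View pics/c5.png

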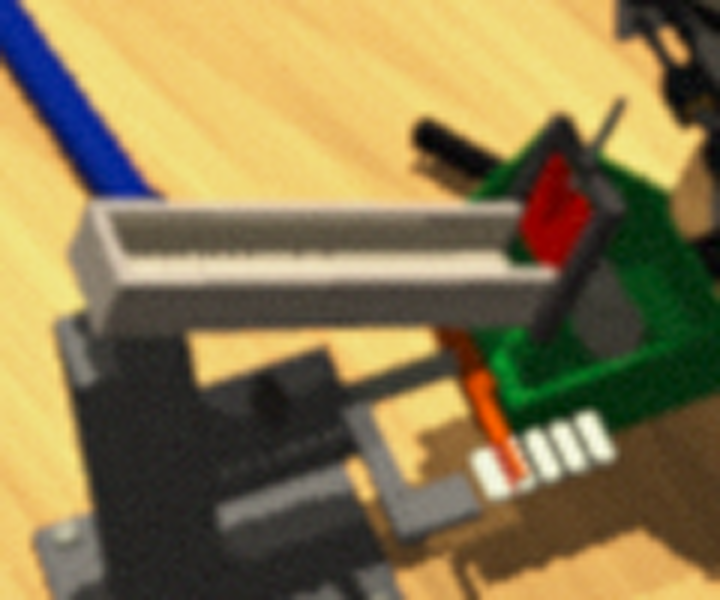

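The chute is empty and the pointer lies on or near the red line. I'll check the actual travel numerically against the start pictures and look at the scale enlarged.

```bash
cat > tr.py <<'E'
from h import *
F=np.array([.6561,.1107]);X=np.array([.966,-.2575]);Y=np.array([.2575,.966])
tiles=[]
for n,(r0,r1,c0,c1) in(('scene',(255,295,215,265)),('side',(205,235,140,180))):
    s,im,d,m=cap(n); P=pts(d,m)
    a0=cv2.resize(cv2.imread('pics/%s.png'%n),(512,384),interpolation=cv2.INTER_AREA)[:,:,::-1]
    P0=np.load('P_%s.npy'%n)
    for nm,i,p in(('start',a0,P0),('now',im,P)):
        h=cv2.cvtColor(np.ascontiguousarray(i),cv2.COLOR_RGB2HSV); u=(p[...,:2]-F)@X; v=(p[...,:2]-F)@Y
        o=(h[...,0]>2)&(h[...,0]<18)&(h[...,1]>110)&(p[...,2]>.1)&(p[...,2]<.16)&(v>.035)&(v<.1)&(abs(u-.02)<.05)
        for lo,hi in((.035,.05),(.05,.065),(.065,.1)):
            k=o&(v>lo)&(v<hi)
            if k.sum(): print(n,nm,lo,k.sum(),'u',np.median(u[k]).round(4),u[k].std().round(4))
        tiles.append(cv2.resize(i[r0:r1,c0:c1,::-1],(395,295),interpolation=cv2.INTER_CUBIC))
cv2.imwrite('pics/t6.png',np.vstack([np.hstack(tiles[:2]),np.hstack(tiles[2:])]))
E
python3 tr.py
```

```text
scene start 0.035 16 u 0.013 0.0021
scene start 0.05 9 u 0.0135 0.002
scene start 0.065 19 u 0.0163 0.0116
scene now 0.035 16 u 0.0424 0.0053
scene now 0.05 8 u 0.0448 0.0013
scene now 0.065 29 u 0.0483 0.0026
side start 0.035 12 u 0.0081 0.0032
side start 0.05 16 u 0.008 0.0031
side start 0.065 25 u 0.0076 0.0042
side now 0.035 10 u 0.0374 0.0031
side now 0.05 7 u 0.0365 0.0016
side now 0.065 10 u 0.0424 0.0024
```

View pics/t6.png

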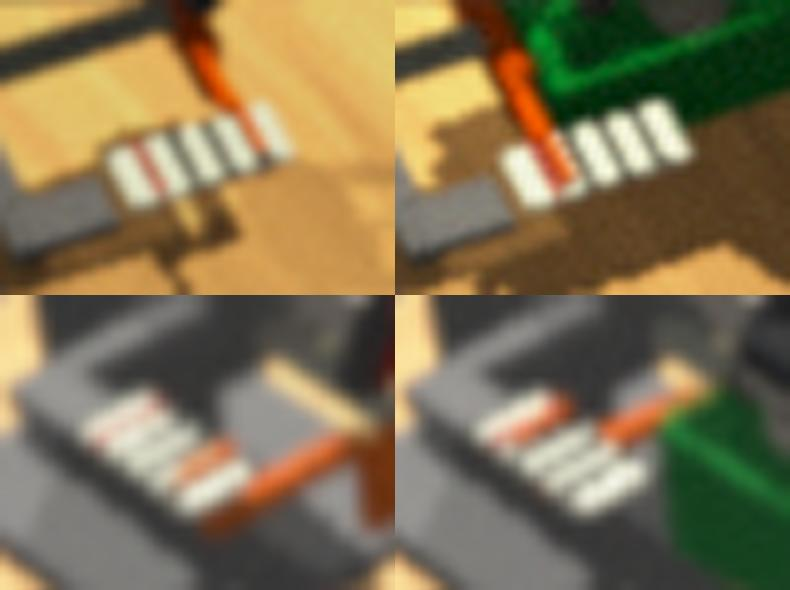

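The pointer is just short of the red line: travel is about 31–33 mm by depth and by the scale, so 3–5 mm remain. I'll creep on while watching the force.

```bash
for i in 1; do python3 -m crank '[[0,0,0.0005,0,0,0],[0,0,0.0005,0,0,0],[0,0,0,0,0,0],[0,0,0,0,0,0],[0,0,0,0,0,0]]'; python3 -m crank '[[0,0,0.0005,0,0,0],[0,0,0.0005,0,0,0],[0,0,0,0,0,0],[0,0,0,0,0,0],[0,0,0,0,0,0]]'; python3 tr.py|grep now; python3 -m crank '[[0,0,0.0005,0,0,0],[0,0,0.0005,0,0,0],[0,0,0,0,0,0],[0,0,0,0,0,0],[0,0,0,0,0,0]]'; done; python3 tr.py | grep now
```

```text
clock: 11.18
position: [0.5503, 0.1389, 0.1119]
eef_rot: [-0.431, 0.561, -0.56, 0.43]
contact_force: [-6.0, 1.5, -3.6]
finger_gap: 0.0176
clock: 11.8
position: [0.5513, 0.1387, 0.1119]
eef_rot: [-0.431, 0.561, -0.56, 0.43]
contact_force: [-5.2, 2.7, -3.9]
finger_gap: 0.0176
scene now 0.035 19 u 0.0453 0.0046
scene now 0.05 9 u 0.0448 0.002
scene now 0.065 23 u 0.0499 0.0022
side now 0.035 9 u 0.0409 0.003
side now 0.05 8 u 0.0399 0.0036
side now 0.065 5 u 0.045 0.0025
clock: 12.52
position: [0.5523, 0.1384, 0.1119]
eef_rot: [-0.431, 0.561, -0.561, 0.43]
contact_force: [-6.1, 2.3, -4.2]
finger_gap: 0.0182
scene now 0.035 19 u 0.0461 0.0047
scene now 0.05 9 u 0.0477 0.002
scene now 0.065 20 u 0.0501 0.0017
side now 0.035 12 u 0.0421 0.0036
side now 0.05 8 u 0.0423 0.0029
side now 0.065 7 u 0.0466 0.0011
```

```bash
cat > tr2.py <<'E'
from h import *
F=np.array([.6561,.1107]);X=np.array([.966,-.2575]);Y=np.array([.2575,.966])
for n in('scene','side'):
    s,im,d,m=cap(n); T=np.array(m['extrinsics']); f=192/np.tan(np.radians(m['vfov']/2)); vv,uu=np.mgrid[:384,:512]
    D=np.stack([(uu-m['cx'])/f,(vv-m['cy'])/f,np.ones(uu.shape)],-1)@T[:3,:3].T; k=(.141-T[2,3])/D[...,2]; p=T[:3,3]+D*k[...,None]
    a=(p[...,:2]-F)@X; b=(p[...,:2]-F)@Y
    i0=cv2.resize(cv2.imread('pics/%s.png'%n),(512,384),interpolation=cv2.INTER_AREA)[:,:,::-1]
    for nm,i in(('start',i0),('now',im)):
        i=i.astype(float); e=(i[...,0]-i[...,2])/(i.sum(-1)+30); w=(i[...,0]-i[...,1])  # redness
        roi=(b>.072)&(b<.092)&(a>-.005)&(a<.07)
        prof=[(round(x*1000),int(w[roi&(abs(a-x)<.0015)].mean())) for x in np.arange(-.002,.066,.003) if (roi&(abs(a-x)<.0015)).any()]
        print(n,nm,*['%d:%d'%q for q in prof])
E
python3 tr2.py
```

```text
scene start -2:47 1:47 4:35 7:11 10:10 13:49 16:67 19:15 22:1 25:3 28:2 31:0 34:0 37:1 40:1 43:-1 46:4 49:35 52:50 55:11 58:-1 61:6 64:19
scene now -2:-11 1:-16 4:-7 7:-2 10:-1 13:0 16:-1 19:0 22:-1 25:0 28:0 31:-1 34:0 37:0 40:1 43:8 46:46 49:120 52:70 55:3 58:-1 61:5 64:21
side start -2:23 1:15 4:2 7:7 10:26 13:38 16:63 19:31 22:27 25:5 28:1 31:0 34:0 37:0 40:2 43:6 46:15 49:23 52:19 55:8 58:4 61:0 64:1
side now -2:2 1:1 4:0 7:0 10:0 13:0 16:1 19:0 22:2 25:1 28:2 31:0 34:0 37:3 40:9 43:26 46:53 49:60 52:42 55:24 58:10 61:3 64:2
```

```bash
python3 -m crank '[[0,0,0.0005,0,0,0],[0,0,0.0005,0,0,0],[0,0,0,0,0,0],[0,0,0,0,0,0],[0,0,0,0,0,0]]'; python3 tr2.py|grep now; python3 -m crank '[[0,0,0.0005,0,0,0],[0,0,0.0005,0,0,0],[0,0,0,0,0,0],[0,0,0,0,0,0],[0,0,0,0,0,0]]'; python3 tr2.py | grep now
```

```text
clock: 13.35
position: [0.5533, 0.1381, 0.1119]
eef_rot: [-0.431, 0.561, -0.561, 0.43]
contact_force: [-5.5, 1.3, -3.2]
finger_gap: 0.0178
scene now -2:-11 1:-16 4:-5 7:-3 10:0 13:0 16:-1 19:0 22:-1 25:0 28:1 31:-1 34:0 37:0 40:1 43:0 46:24 49:104 52:76 55:5 58:-2 61:5 64:21
side now -2:3 1:1 4:0 7:0 10:0 13:0 16:1 19:0 22:2 25:1 28:2 31:0 34:0 37:2 40:5 43:19 46:45 49:56 52:42 55:24 58:11 61:3 64:1
clock: 14.08
position: [0.5543, 0.1378, 0.1119]
eef_rot: [-0.431, 0.561, -0.561, 0.43]
contact_force: [-4.3, 0.8, -3.6]
finger_gap: 0.0175
scene now -2:-12 1:-18 4:-6 7:-3 10:-1 13:0 16:-1 19:0 22:-1 25:0 28:0 31:-1 34:0 37:0 40:1 43:0 46:8 49:74 52:84 55:16 58:-2 61:5 64:22
side now -2:2 1:0 4:0 7:0 10:0 13:0 16:0 19:0 22:3 25:1 28:5 31:0 34:0 37:1 40:2 43:11 46:31 49:56 52:64 55:48 58:29 61:11 64:3
```

The force dipped to 4.4 N, so the third detent is pulling in, and the pointer's centre is at the red line. Half a millimetre more to seat it.

```bash
python3 -m crank '[[0,0,0.0003,0,0,0],[0,0,0.0003,0,0,0],[0,0,0,0,0,0],[0,0,0,0,0,0],[0,0,0,0,0,0]]'; python3 tr2.py|grep now; python3 -m crank '[[0,0,0.0003,0,0,0],[0,0,0,0,0,0],[0,0,0,0,0,0],[0,0,0,0,0,0],[0,0,0,0,0,0]]'; python3 tr2.py|grep now; python3 chk.py w7 s7
python3 - <<'E'
import cv2,numpy as np
from h import *
w=cv2.imread('pics/w7.png'); z=np.load('last_scene.npz')['im'][215:300,170:290,::-1]
cv2.imwrite('pics/f8.png',np.hstack([cv2.resize(w[:330,230:560],(400,400)),cv2.resize(z,(400,400),interpolation=cv2.INTER_CUBIC)]))
E
```

```text
clock: 14.8
position: [0.5546, 0.1379, 0.1119]
eef_rot: [-0.431, 0.561, -0.56, 0.43]
contact_force: [-6.9, 1.7, -3.3]
finger_gap: 0.0173
scene now -2:-11 1:-17 4:-7 7:-2 10:0 13:-1 16:-1 19:0 22:-1 25:0 28:1 31:0 34:0 37:0 40:0 43:-1 46:6 49:63 52:84 55:18 58:-2 61:4 64:21
side now -2:3 1:0 4:0 7:0 10:0 13:0 16:0 19:0 22:1 25:1 28:3 31:1 34:0 37:1 40:2 43:10 46:30 49:55 52:67 55:51 58:30 61:12 64:4
clock: 15.52
position: [0.5547, 0.1379, 0.1118]
eef_rot: [-0.431, 0.561, -0.56, 0.43]
contact_force: [-6.8, 3.2, -3.2]
finger_gap: 0.0177
scene now -2:-11 1:-18 4:-7 7:-2 10:0 13:-1 16:0 19:-1 22:-1 25:0 28:1 31:-1 34:0 37:0 40:1 43:-1 46:5 49:61 52:83 55:18 58:-2 61:5 64:22
side now -2:2 1:1 4:0 7:0 10:0 13:0 16:0 19:0 22:1 25:1 28:3 31:0 34:0 37:0 40:2 43:9 46:28 49:54 52:67 55:51 58:31 61:12 64:3
[0.5547 0.1378 0.1118] yaw -14.95 F [-7.6  2.2 -3.2]
  toolz 0.03 rim y(down) -0.0245
  toolz 0.06 rim y(down) -0.0236
rim rect in tool x,z ((30.18709945678711, 49.22129440307617), (38.08707046508789, 36.93156433105469), 89.3782730102539)
floor slope deg x,z [0. 0.]
side orange 22 u-face pct [0.0369 0.0408 0.045  0.0497] v [0.0286 0.071 ]
wrist orange 8 u-face pct [0.0421 0.0425 0.0425 0.0427] v [0.0715 0.0744]
pan front rel face u,v 0.033716277332280414 6.508933091710788e-05 underside z 0.0867741404899326
```

View pics/f8.png

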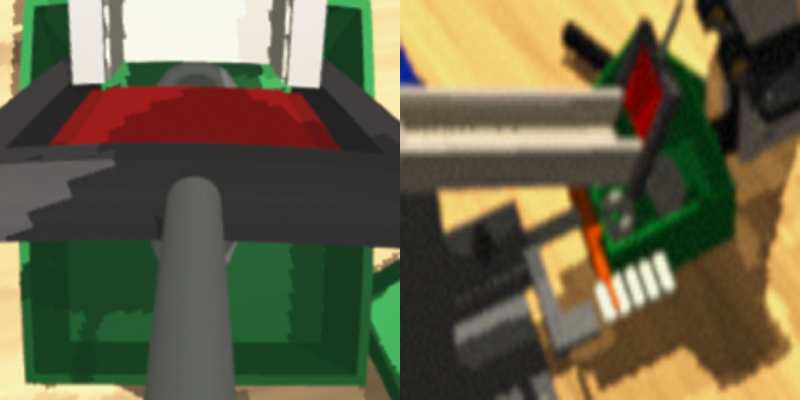

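The last view shows the pointer on the red line, the gate up and the chute empty. Collars are visible in the pan at px (620,210) on the right and (190,75) on the left. I'll count the grey things in the pan and near the bench by depth.

```bash
cat > cnt.py <<'E'
from h import *
s,im,d,m=cap('wrist'); M=R.from_quat(s['eef_rot']).as_matrix()
f=192/np.tan(np.radians(m['vfov']/2)); v,u=np.mgrid[:384,:512]; x=u-m['cx'];y=v-m['cy'];r=np.hypot(x,y)+1e-9;t=r/f
P=np.stack([x/r*np.tan(t)*d,y/r*np.tan(t)*d,d],-1); T=m['T_tool_cam']; Pw=(P@T[:3,:3].T+T[:3,3])
for n in('wrist','scene','side'):
    if n=='wrist': Q=Pw; I=im; D=d
    else:
        s,I,D,mm=cap(n); Q=(pts(D,mm)-s['position'])@M
    h=cv2.cvtColor(I,cv2.COLOR_RGB2HSV); S=h[...,1].astype(int)
    ng=(S<110)&(D>0)
    inp=ng&(abs(Q[...,0])<.044)&(Q[...,2]>.03)&(Q[...,2]<.137)&(Q[...,1]>-.012)&(Q[...,1]<.026)
    k,l,st,c=cv2.connectedComponentsWithStats(inp.astype(np.uint8))
    for i in range(1,k):
        if st[i,4]>5: q=Q[l==i]; print(n,'in pan',st[i,4],'tool xyz min',q.min(0).round(3),'max',q.max(0).round(3))
    Wz=.112-Q[...,1]
    bn=ng&(abs(Q[...,0])<.12)&(Q[...,2]>-.06)&(Q[...,2]<.16)&(Wz>.006)&(Wz<.03)
    k,l,st,c=cv2.connectedComponentsWithStats(bn.astype(np.uint8))
    for i in range(1,k):
        if st[i,4]>8: q=Q[l==i]; print(n,'bench',st[i,4],q.min(0).round(3),q.max(0).round(3), h[l==i].mean(0).round())
E
python3 cnt.py; tail -c 0 h.py; python3 -c "
from h import *
s=ctrl.sense();print(s['clock'],s['contact_force'],s['moment'])"
```

```text
wrist in pan 23 tool xyz min [ 0.038 -0.011  0.135] max [0.044 0.017 0.137]
wrist in pan 7 tool xyz min [-0.043  0.011  0.136] max [-0.041  0.02   0.137]
wrist in pan 6 tool xyz min [-0.023  0.025  0.131] max [-0.02   0.026  0.131]
wrist in pan 16 tool xyz min [-0.019  0.024  0.131] max [-0.013  0.026  0.132]
wrist in pan 457 tool xyz min [-0.013  0.009  0.118] max [0.024 0.026 0.132]
wrist in pan 43 tool xyz min [-0.015 -0.005  0.062] max [-0.01   0.024  0.068]
wrist in pan 62 tool xyz min [ 0.009 -0.005  0.06 ] max [0.017 0.024 0.068]
wrist in pan 9 tool xyz min [ 0.011 -0.011  0.032] max [0.013 0.01  0.033]
wrist bench 12 [ 0.108  0.086 -0.023] [ 0.111  0.105 -0.02 ] [ 36. 102.  86.]
scene in pan 110 tool xyz min [-0.016 -0.006  0.061] max [0.032 0.026 0.093]
scene in pan 73 tool xyz min [-0.016  0.01   0.104] max [0.025 0.026 0.13 ]
side in pan 47 tool xyz min [-0.016 -0.001  0.068] max [0.002 0.025 0.137]
side in pan 9 tool xyz min [ 0.    -0.007  0.061] max [0.011 0.004 0.071]
15.875 [-7.5430939   2.67127163 -3.6057858 ] [ 0.71834033  2.07799794 -0.1398187 ]
```

Depth shows one collar lying flat near the front wall (14 mm high) and a 28 mm tall, about 30 mm wide group, which fits two stacked collars. The bench shows none. The push is steady, so I'm handing in.

```bash
python3 -c "
from station import ctrl
ctrl.sign_off(); print(ctrl.sense()['clock'])"
```

```text
the job is handed in; nothing more can be done
the job is handed in; nothing more can be done
```

I picked up the largest green pan by its handle and held it level with its underside about 87 mm above the bench. I then pressed its front wall against the orange plate to the third click and handed in at about 16 s, still gripping and pushing.

**Last checks:**
- **Plate:** the pointer was on the red line, about 36 mm of travel. The force dipped to 4.4 N as the click pulled in, then held at 7–8 N with no sign of the stop.
- **Collars:** the chute looked empty, and I found nothing on the bench around the dispenser. The vertical force on the gripper rose by about 2 N, where three collars weigh 1.3 N, so weight alone does not give the count.
- **In the pan:** one collar lies flat near the front wall. The other two I infer from a group 28 mm tall, which fits two stacked collars; the gate's post hid it from a direct look.
- **Travel estimate:** the hand position put the pan front only 34 mm past the plate's rest position. I trusted the scale and the click force over that, because the rest position came from the camera with a few millimetres of error.

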